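Pack the slot of a dry-block heater and hold the wedge tight

ROBOT

A 6-joint arm with a two-finger parallel gripper is mounted at the origin on the work surface. World frame = base frame: x ahead of the robot, y to its left, z up, the work surface at z = 0. Lengths are in mm, angles in rad, forces in N, time in s.
With the tool pointing down it reaches from about 350 to 875 mm from the base axis. Payload 4.2 kg.
Tool frame: the origin (TCP) lies between the finger pads; the fingertips stand 25 mm ahead of it and the grasp point (between the pads) lies 6 mm ahead of it (manip.tips_ahead is the distance from the TCP to the fingertips, in mm); z points along the fingers, y is the line along which they close (so a half turn about z gives the same grasp; the last joint's range is limited). The gripper opens to 85 mm and grips with 20 to 120 N. Pads are 22 mm wide; open, the fingers measure 114 mm over their backs; the gripper's body (76 mm by 85 mm) begins 54 mm behind the grasp point. The pads swing forward as they close: fully open they stand 13 mm farther back than shut.
Start: joints at [1.41, 0.385, 0.008, 0, -1.194, -0.259], TCP at [254.703, 570.724, 256.312] pointing down, gripper open.
Joint ranges: [-3.14, 3.14], [-1.21, 2.06], [-1.07, 1.41], [-3.16, 2.05], [-2.99, -0.16], [-3.1, 3.1]. Speed limits (rad/s): [2.79, 2.79, 3.14, 3.14, 3.14, 3.14].

INTERFACE

Orientations are given as a unit quaternion [w, x, y, z].
In Python, from cell import manip gives the robot as it stands.
- The arm moves only by the tool apply_moves, never from a script. Its argument "rows" is a list of rows, each a list of 4 numbers: the shift along the tool's x, y, z in mm, then the turn about the tool's z in rad. In form: [[dx, dy, dz, yaw], ...]. A call has 1 to 20 rows; each row is the pose to reach, as a shift and turn from the pose commanded when the call began, along the tool's axes at that moment; what a row does not reach only later rows make up. A row lasts 1/12 s, in which the tool goes at most 41.7 mm and 7.16 degrees, less where a joint would pass 70% of its speed; a pose out of reach is approached as far as the arm can. A call with a gripper value outside its range is refused whole. "claw" is the finger opening in mm, from 0 to 85.4, set as the call begins (left out, the last holds). The fingers move at their own pace and stop on an object; the grip force is fixed at half the most. Time passes only in rows, so rows that repeat a pose let the fingers close. It gives the time, the measured TCP pose, the force, the opening and the grip force at its end, in the units of the state.
- manip.sense(): the state, without advancing time (a new reading comes with each control period).
- manip.capture(name): name is "side" or "top"; returns a dict with "pixels" (384x512x3 uint8, red, green, blue), "camera_matrix" (3x3 intrinsics, pixels), "dist_coeffs" ([k1, k2, p1, p2, k3] as OpenCV has them; the pictures are not rectified), "cam_to_world" (4x4, takes a point from camera to world coordinates). Camera axes: x right, y up, looking along -z (the intrinsics and any distortion apply to the point x, -y, -z); pixel columns grow to the right and rows downward; lengths in mm; the calibration is good to about 2 mm. A picture is of the moment at which its call begins. There is no depth.
- manip.job_done(): hands the job in; it is judged then, once.
The state is a dict: "time": time; "qpos": joint angles; "joint_vel": joint speeds; "joint_torque": joint torques, N m; "tool_pos": TCP position; "eef_rot": TCP orientation; "ft_force": force on the tool from outside, world axes, zero at the start; "moment": the same for the moment, N m; "opening": finger opening in mm; "grasp_force": force on a finger pad.
Only numpy, scipy, OpenCV 4.12 (cv2) and the standard library are available. Lean on these libraries where they do the work, as an engineer would, in place of code of your own. Each camera call takes 0.05 s, during which the arm holds its last target. There are 200 camera calls.

TASK

Slide the shutter of the dry-block heater all the way to its end stop to uncover the slot beside the aluminium block, then stand spacer plates from the rack upright in the slot against the steel wall, one after another (one or two, as the slot's width needs), until what is left is narrow enough for the wedge to jam in. Push the wedge, thin end down and sloping face to the block, between plates and block until you feel it tight and clear of the slot's floor, and finish still gripping it and pressing it in. Leave unneeded plates in the rack and the other things on the bench alone.

Things in the scene. Friction and masses are not known exactly. Their poses are not given: they have to be found in the camera images.
- heater: Fixed steel dry-block heater, 120 (x) x 190 mm (y = -80 to 110), top at z = 95 mm. Origin on the bench, below mid length of the slot's steel wall face (plane y = 0). Slot open above, x = -24 to 24 mm, from that wall in +y to the block's face, flat floor at z = 37 mm.
- wall: The fixed steel wall of the slot on its -y side, 48 mm long, 4 mm thick, from z = 37 to 95 mm. Origin at the foot of its slot face, mid length; same axes as the heater.
- block: Fixed aluminium block on the slot's +y side, top at heater z = 94 mm, axes as the heater's. Origin at the foot (heater z = 37 mm) of its slot face, mid length: its y in the heater's frame is the slot's width, 19 to 36 mm, different each time.
- shutter (a joint): Shutter over the slot: 0 closed, 0.066 m at its end stop, slot fully open. Slides to the heater's -y with about 1.5 N friction and stays where left; starts at 0 to 0.012.
- shutter_grip (a point): Centre of the top of the shutter's upright black grip bar: 40 mm long in heater x, 12 mm thick in y, 29 mm high on the 62 x 52 x 3 mm shutter plate, whose top is 98.5 mm above the bench. Axes as the heater's.
- rack: Grey plastic rack fixed to the bench, 64 x 100 x 30 mm, with three slots 22 mm deep, 30 mm apart along its y, each holding a spacer plate upright. Origin at the centre of its underside.
- stand: Grey plastic holder fixed to the bench, 66 x 60 x 30 mm, holding the wedge upright in a 22 mm deep slot. Origin below the wedge's.
- wedge: Loose aluminium wedge, 42 mm wide (x), 108 mm tall, 130 g, thin end down in its holder. Origin: foot of its flat face, mid width; +y points from flat to sloping face, within 0.7 rad of the heater's +y at the start. Thickness 4 mm at the foot, + 0.3 mm per mm of height up to 64 mm; above it a handle, y = 0 to 16 mm. It jams where its slope meets the block's top edge.
- plate1: Loose aluminium spacer plate with a narrow upright handle: body 40 mm wide (x), 10 mm thick (y), 56 mm tall; on it a handle 12 mm wide (x), 10 mm thick, up to 108 mm height. About 80 g. Origin at the centre of its foot. It starts in any of the rack's slots. Put in narrowest handle first, a later one can be gripped across its width (x) clear of those standing in the slot.
- plate2: Loose aluminium spacer plate with a middling upright handle: body 40 mm wide (x), 10 mm thick (y), 56 mm tall; on it a handle 22 mm wide (x), 10 mm thick, up to 108 mm height. About 92 g. Origin at the centre of its foot. It starts in any of the rack's slots. Put in narrowest handle first, a later one can be gripped across its width (x) clear of those standing in the slot.
- plate3: Loose aluminium spacer plate with a wide upright handle: body 40 mm wide (x), 10 mm thick (y), 56 mm tall; on it a handle 32 mm wide (x), 10 mm thick, up to 108 mm height. About 104 g. Origin at the centre of its foot. It starts in any of the rack's slots. Put in narrowest handle first, a later one can be gripped across its width (x) clear of those standing in the slot.
- bottle: Bystander, to be left alone: clear plastic bottle with a screw cap, 56 mm across, 130 mm tall. Origin at the centre of its underside.
- meter: Bystander, to be left alone: flat grey handheld meter, 85 x 160 x 30 mm. Origin at the centre of its underside.
- tipbox: Bystander, to be left alone: white box of pipette tips, 85 x 120 x 45 mm. Origin at the centre of its underside.
- jar: Bystander, to be left alone: small jar, 40 mm across, 45 mm tall. Origin at the centre of its underside.
- pipette: Bystander, to be left alone: pipette lying on the bench, about 240 mm long. Origin at the centre of its underside.
- beaker: Bystander, to be left alone: glass beaker, 70 mm across, 85 mm tall. Origin at the centre of its underside.
- adapter: Bystander, to be left alone: black power adapter, 50 x 75 x 30 mm. Origin at the centre of its underside.
Not all that is in view belongs to the job. Leave any red look-alike of the heater alone.

How it is judged:
By the outcome, as a careful person would: the job done as asked, in the order asked, and still so for the second after the job is handed in, while the arm keeps its last pose, push and grip.
It also fails if it takes over 72 s, if anything falls off the work surface, if the arm or the gripper's body presses on something with over 40 N, if the wrist force passes 120 N, or if a joint passes its speed limit or range.

## Working session

There is one attempt and no reset: what is moved stays moved. The work goes in short steps, Python scripts to look and compute and a tool call to move; the robot and the scene stay as the last step left them, time stands still between calls to the robot, and variables do not carry over. Pictures are saved under pics/ and viewed, at most 10 in all, crops included, and the job is handed in when it is done.

Besides the shell and the picture viewer there is one more tool, called after ">>>" as name([rows], argument=value, ...), one row to a line, values as JSON. apply_moves: Moves the arm, as the interface text tells. Its arguments: {"type":"object","properties":{"rows":{"type":"array"},"claw":{"type":"number"}},"required":["rows"]}

```bash
ls; mkdir -p pics; cat > h.py <<'E'
import numpy as np, cv2
from cell import manip
def cap(n):
    c=manip.capture(n); return c
def ray(c,u,v):
    p=cv2.undistortPoints(np.array([[[u,v]]],float),np.array(c["camera_matrix"]),np.array(c["dist_coeffs"],float))[0,0]
    T=np.array(c["cam_to_world"]); return T[:3,3],T[:3,:3]@np.array([p[0],-p[1],-1.])
def onz(c,u,v,z):
    o,d=ray(c,u,v); return o+d*(z-o[2])/d[2]
def proj(c,P):
    T=np.array(c["cam_to_world"]); q=(np.array(P,float).reshape(-1,3)-T[:3,3])@T[:3,:3]; q=q*[1,-1,-1]
    return cv2.projectPoints(q,np.zeros(3),np.zeros(3),np.array(c["camera_matrix"]),np.array(c["dist_coeffs"],float))[0][:,0]
def two(c1,p1,c2,p2):
    o1,d1=ray(c1,*p1);o2,d2=ray(c2,*p2)
    A=np.stack([d1,-d2],1);s=np.linalg.lstsq(A,o2-o1,rcond=None)[0]
    a=o1+d1*s[0];b=o2+d2*s[1];return (a+b)/2,np.linalg.norm(a-b)
def save(c,n): cv2.imwrite("pics/"+n,cv2.cvtColor(c["pixels"],cv2.COLOR_RGB2BGR))
E
python3 - <<'E'
from h import *
import pickle
d={}
for n in("top","side"):
    c=cap(n);d[n]=c
    save(c,n+"0.png");im=cv2.cvtColor(c["pixels"],cv2.COLOR_RGB2BGR)
    print(n,np.round(c["cam_to_world"],3).tolist(),np.array(c["camera_matrix"]).round(1).tolist())
    cv2.imwrite(f"pics/{n}1.png",cv2.resize(im,(800,600),interpolation=cv2.INTER_CUBIC))
pickle.dump(d,open("c0.pkl","wb"))
print(manip.sense())
E
```

```text
pics
top [[-0.011, 0.988, -0.157, 355.256], [-1.0, -0.013, -0.015, -13.63], [-0.017, 0.157, 0.987, 1290.362], [0.0, 0.0, 0.0, 1.0]] [[471.8, 0.0, 255.2], [0.0, 471.8, 195.3], [0.0, 0.0, 1.0]]
side [[0.824, 0.324, -0.465, -49.062], [-0.566, 0.453, -0.688, -880.275], [-0.012, 0.83, 0.557, 789.746], [0.0, 0.0, 0.0, 1.0]] [[479.2, 0.0, 249.9], [0.0, 479.2, 197.3], [0.0, 0.0, 1.0]]
{'time': 0.1, 'qpos': array([ 1.40962932e+00,  3.85472269e-01,  6.76137369e-03, -4.24700750e-04,
       -1.19398305e+00, -2.58612260e-01]), 'joint_vel': array([ 0.00039044, -0.00031306,  0.00256407,  0.0024575 ,  0.00124657,
       -0.00029572]), 'joint_torque': array([-8.77954481e-04, -3.93318129e+01,  1.88931280e+01,  4.19803306e+00,
       -2.57052387e-03,  2.24024809e-06]), 'tool_pos': array([254.5099038 , 570.31982813, 255.33646905]), 'eef_rot': array([ 9.57294771e-04,  9.78037135e-01, -2.08428462e-01, -1.50933707e-04]), 'ft_force': array([ 0.367383  , -0.04020516,  0.83067019]), 'moment': array([-0.0022417 ,  0.02739354,  0.01558768]), 'grasp_force': 0.0, 'opening': 85.77327643521566}
```

View pics/top1.png

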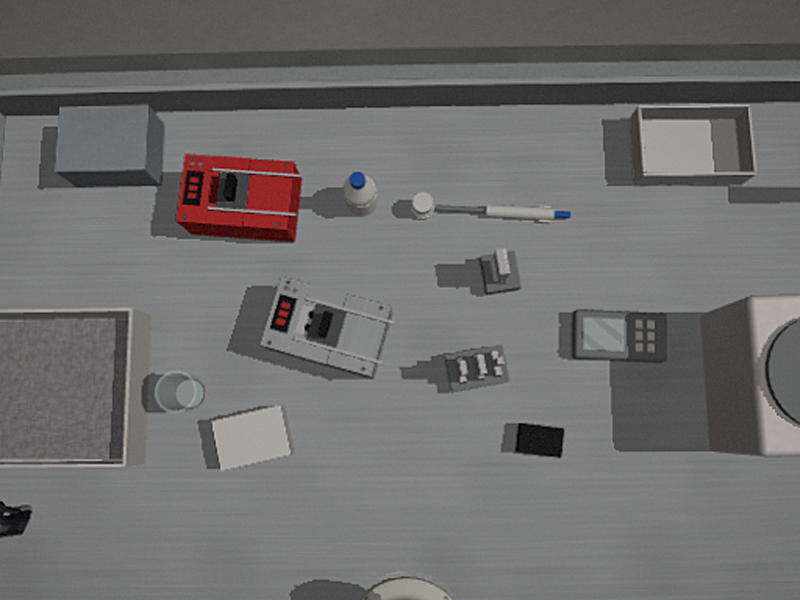

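View pics/side1.png

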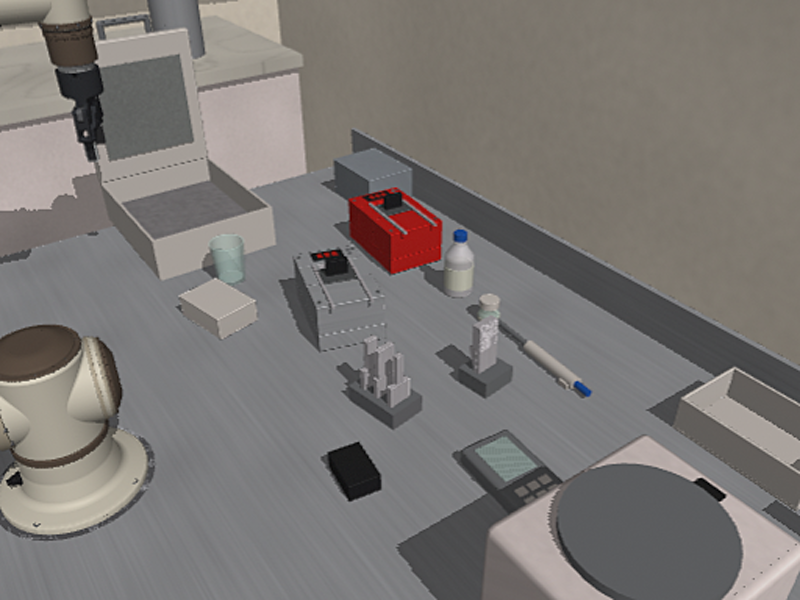

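Top view: grey heater at (328,328), red look-alike at (240,197), rack with plates at (476,367), wedge stand at (500,268). I'll crop to settle the heater's direction and which plate is which.

```bash
python3 - <<'E'
from h import *
a=cv2.imread("pics/top0.png");b=cv2.imread("pics/side0.png")
A=cv2.resize(a[170:250,145:345],None,fx=4,fy=4,interpolation=cv2.INTER_CUBIC)
B=cv2.resize(b[150:280,180:340],None,fx=2.1,fy=2.1,interpolation=cv2.INTER_CUBIC)
cv2.imwrite("pics/cropA.png",A)
C=np.zeros((600,800,3),np.uint8);C[:320]=A
B=cv2.resize(b[155:275,180:340],(373,280),interpolation=cv2.INTER_CUBIC);C[320:,:373]=B
D=cv2.resize(a[205:265,270:345],(350,280),interpolation=cv2.INTER_CUBIC);C[320:,400:750]=D
cv2.imwrite("pics/cropA.png",C)
E
```

```text
(no output)
```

View pics/cropA.png

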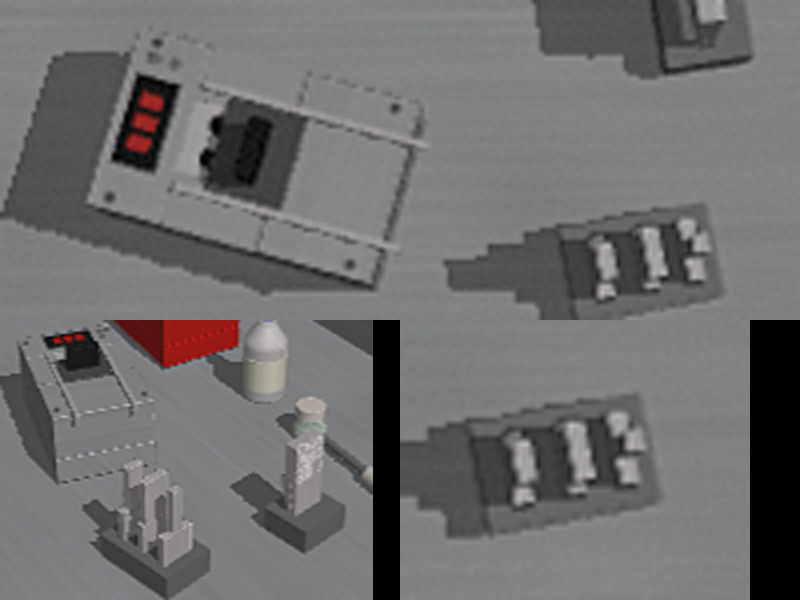

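```bash
cat >> h.py <<'E'
def fitrect(P):  # corners ordered: P0->P1 is length, P1->P2 width
    P=np.array(P)[:,:2];c=P.mean(0);d=(P[1]-P[0])+(P[2]-P[3]);return c,np.arctan2(d[1],d[0]),[np.linalg.norm(P[i]-P[i-1]).round(1) for i in range(4)]
E
python3 - <<'E'
from h import *
import pickle
d=pickle.load(open("c0.pkl","rb"));t=d["top"];s=d["side"]
A=lambda x,y:(145+(x-1.5)/4,170+(y-1.5)/4)
D=lambda x,y:(270+(x-400)/4.667-.4,205+(y-320)/4.667-.4)
# heater: from -y end to +y end (length dir = +y)
c,a,l=fitrect([onz(t,*A(*p),95) for p in [(420,100),(138,32),(92,205),(378,285)]])
y=np.array([np.cos(a),np.sin(a)]);print("heater c",c,"y dir",y,a,l,"origin",c-15*y)
b=fitrect([onz(t,*A(*p),127.5) for p in [(252,115),(272,120),(257,187),(236,182)]]);print("bar top",b)
c,a,l=fitrect([onz(t,*D(*p),30) for p in [(640,397),(467,423),(487,537),(660,497)]]);print("rack",c,a,l)
for n,(x0,y0,x1,y1) in {"top":(280,215,330,255),"side":(225,205,275,265)}.items():
    im=d[n]["pixels"][y0:y1,x0:x1].mean(2)
    k,lab,st,ce=cv2.connectedComponentsWithStats((im>135).astype(np.uint8))
    print(n,[ (st[i,4],(st[i,:4]+[x0,y0,0,0]).tolist()) for i in range(1,k) if st[i,4]>3])
a=cv2.imread("pics/top0.png");b=cv2.imread("pics/side0.png")
C=np.zeros((600,800,3),np.uint8)
C[:,:400]=cv2.resize(b[200:275,220:270],(400,600),interpolation=cv2.INTER_NEAREST)
C[:300,400:]=cv2.resize(a[216:252,280:328],(400,300),interpolation=cv2.INTER_NEAREST)
C[300:,400:600]=cv2.resize(a[155:191,302:334-8],(200,300),interpolation=cv2.INTER_NEAREST)
C[300:,600:]=cv2.resize(b[200:260,290:330],(200,300),interpolation=cv2.INTER_NEAREST)
cv2.imwrite("pics/c2.png",C)
E
```

```text
heater c [513.2482388 123.9460176] y dir [0.26441076 0.96441016] 1.3032034391164273 [np.float64(121.3), np.float64(188.3), np.float64(115.6), np.float64(190.1)] origin [509.28207738 109.47986526]
bar top (array([511.34721978, 121.55191511]), np.float64(-1.8231441763604188), [np.float64(43.1), np.float64(13.0), np.float64(42.9), np.float64(13.5)])
rack [ 445.92199118 -125.07936806] 1.7460257532124757 [np.float64(58.1), np.float64(100.4), np.float64(65.9), np.float64(101.3)]
top [(np.int32(31), [315, 225, 8, 8]), (np.int32(44), [306, 227, 6, 12]), (np.int32(27), [295, 231, 4, 9]), (np.int32(17), [317, 235, 4, 5]), (np.int32(10), [295, 241, 4, 3])]
side [(np.int32(4), [239, 207, 3, 2]), (np.int32(473), [233, 215, 30, 45]), (np.int32(18), [231, 235, 5, 11])]
```

View pics/c2.png

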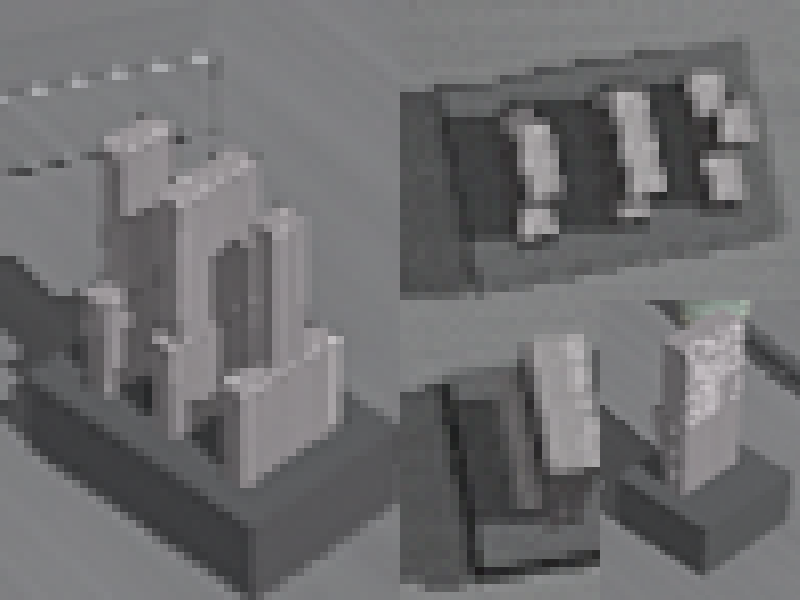

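```bash
cat >> h.py <<'E'
from scipy.spatial.transform import Rotation as R
def plan(P,ang):  # target TCP world, tool-y direction angle (mod pi)
    s=manip.sense();q=s["eef_rot"];M=R.from_quat([q[1],q[2],q[3],q[0]]).as_matrix()
    d=M.T@(np.array(P)-s["tool_pos"]);cur=np.arctan2(M[1,1],M[0,1])
    w=(ang-cur+np.pi/2)%np.pi-np.pi/2
    print("move",d.round(1),"yaw",round(-w,3),"or",round(-w+np.pi*np.sign(w),3),"q6",s["qpos"][5].round(2),"pos",s["tool_pos"].round(1),"F",s["ft_force"].round(1),"t",round(s["time"],1))
E
python3 - <<'E'
from h import *
import pickle
d=pickle.load(open("c0.pkl","rb"));t=d["top"];s=d["side"]
for n,a,b in [("p1",(320.5,230.6),(255.7,226.9)),("p3",(308.4,233),(220+215/8,200+175/8)),("p2",(296.8,235.2),(220+138/8,200+132/8))]:
    print(n,onz(t,*a,116).round(1),onz(s,*b,116).round(1),[x.round(1) if hasattr(x,'round') else x for x in two(t,a,s,b)])
for n,(x0,y0,x1,y1) in {"top":(305,155,340,190),"side":(295,195,330,260)}.items():
    im=d[n]["pixels"][y0:y1,x0:x1].mean(2)
    for th in (135,150,170):
        k,lab,st,ce=cv2.connectedComponentsWithStats((im>th).astype(np.uint8))
        for i in range(1,k):
            if st[i,4]>40:
                r=cv2.minAreaRect(np.argwhere(lab==i)[:,::-1].astype(np.float32))
                print(n,th,st[i,4],(st[i,:4]+[x0,y0,0,0]).tolist(),r, r[0][0]+x0,r[0][1]+y0)
                if n=="top":
                    P=[onz(t,x+x0,y+y0,116)[:2].round(1).tolist() for x,y in cv2.boxPoints(r)];print(P,np.mean(P,0))
plan([520,148,215],-0.266)
E
```

```text
p1 [ 450.9 -157.2  116. ] [ 454.2 -156.9  116. ] [array([ 452. , -157.7,  117.2]), np.float64(2.7)]
p3 [ 445.3 -127.   116. ] [ 448.5 -129.1  116. ] [array([ 447. , -127.9,  115.5]), np.float64(3.8)]
p2 [440.2 -98.  116. ] [441.8 -98.1 116. ] [array([440.9, -98.3, 116.4]), np.float64(1.4)]
top 135 101 [318, 159, 9, 16] ((16.719999313354492, 11.540000915527344), (15.980613708496094, 6.363961219787598), 81.8698959350586) 321.7199993133545 166.54000091552734
[[633.3, -155.3], [635.5, -171.4], [594.3, -175.8], [592.2, -159.7]] [ 613.825 -165.55 ]
top 150 72 [318, 159, 8, 16] ((16.739999771118164, 11.820000648498535), (15.294707298278809, 5.634891986846924), 79.69515228271484) 321.73999977111816 166.82000064849854
[[631.4, -155.7], [633.9, -169.9], [594.7, -175.5], [592.3, -161.3]] [ 613.075 -165.6  ]
side 135 422 [304, 195, 16, 43] ((16.5, 21.0), (42.0, 15.0), 90.0) 311.5 216.0
side 150 180 [307, 195, 13, 31] ((17.55445671081543, 14.955446243286133), (11.24392032623291, 30.846153259277344), 5.710593223571777) 312.55445671081543 209.95544624328613
side 170 57 [308, 211, 10, 14] ((17.5, 22.5), (13.0, 9.0), 90.0) 312.5 217.5
move [414.6 277.3  40.9] yaw 1.417 or -1.725 q6 -0.26 pos [254.5 570.3 255.3] F [ 0.4 -0.   0.8] t 0.1
```

>>> apply_moves([
  [100,67,0,0.35],
  [205,137,0,0.7],
  [310,207,20,1.05],
  [415,277,40,1.417],
  [415,277,40,1.417],
  [415,277,40,1.417],
  [415,277,40,1.417],
  [415,277,40,1.417],
  [415,277,40,1.417],
  [415,277,40,1.417],
  [415,277,40,1.417],
  [415,277,40,1.417],
  [415,277,40,1.417],
  [415,277,40,1.417],
  [415,277,40,1.417],
  [415,277,40,1.417],
  [415,277,40,1.417],
], claw=0)

```text
time: 1.52
tool_pos: [520.3, 149.8, 216.5]
eef_rot: [0.0, -0.608, 0.794, 0.0]
ft_force: [-0.0, 0.4, -0.5]
opening: -0.0
grasp_force: 0.0
```

```bash
python3 - <<'E'
from h import *
plan([520,148,132],-0.266)
q=manip.sense()["eef_rot"];print(R.from_quat([q[1],q[2],q[3],q[0]]).as_matrix().round(3), manip.sense()["opening"])
E
```

```text
move [ 1.9 -0.2 84.5] yaw 0.002 or -3.139 q6 -0.84 pos [520.3 149.8 216.5] F [-0.   0.4 -0.5] t 1.5
[[-0.261 -0.965  0.   ]
 [-0.965  0.261  0.   ]
 [-0.    -0.    -1.   ]] -0.03828439041296686
```

>>> apply_moves([
  [0,0,40,0],
  [0,0,75,0],
  [0,0,84,0],
  [0,0,84,0],
  [3,0,84,0],
  [7,0,84,0],
  [12,0,84,0],
  [17,0,84,0],
  [22,0,84,0],
  [27,0,84,0],
  [32,0,84,0],
  [37,0,84,0],
  [42,0,84,0],
  [47,0,84,0],
  [52,0,84,0],
  [56,0,84,0],
  [58,0,84,0],
  [60,0,84,0],
  [60,0,84,0],
])

```text
time: 3.1
tool_pos: [504.5, 90.2, 132.1]
eef_rot: [-0.001, -0.607, 0.795, 0.0]
ft_force: [-0.1, 0.6, 0.7]
opening: -0.1
grasp_force: 0.0
```

>>> apply_moves([
  [2,0,0,0],
  [4,0,0,0],
  [6,0,0,0],
  [8,0,0,0],
  [9,0,0,0],
  [10,0,0,0],
  [10,0,0,0],
])

```text
time: 3.68
tool_pos: [502.5, 82.6, 132.2]
eef_rot: [0.001, -0.607, 0.795, 0.001]
ft_force: [-1.9, 8.1, -1.0]
opening: 0.2
grasp_force: 3.7
```

>>> apply_moves([
  [2,0,0,0],
  [4,0,0,0],
  [5,0,0,0],
  [6,0,0,0],
  [6,0,0,0],
])

```text
time: 4.1
tool_pos: [502.6, 81.9, 132.4]
eef_rot: [0.006, -0.607, 0.795, 0.003]
ft_force: [-4.8, 28.1, -2.5]
opening: 0.1
grasp_force: 12.5
```

```bash
python3 - <<'E'
from h import *
plan([451.5,-157.5,220],0.185)
E
```

```text
move [243.2 -14.2 -90.8] yaw -0.452 or 2.69 q6 -0.74 pos [502.6  81.9 132.4] F [-4.8 28.1 -2.5] t 4.1
```

>>> apply_moves([
  [-14,0,0,0],
  [-14,0,-40,0],
  [-14,0,-80,0],
  [25,-2,-91,-0.1],
  [65,-4,-91,-0.2],
  [105,-6,-91,-0.3],
  [145,-8,-91,-0.4],
  [185,-10,-91,-0.452],
  [225,-13,-91,-0.452],
  [243,-14,-91,-0.452],
  [243,-14,-91,-0.452],
  [243,-14,-91,-0.452],
  [243,-14,-91,-0.452],
], claw=40)

```text
time: 5.18
tool_pos: [450.3, -162.8, 223.2]
eef_rot: [0.0, 0.77, -0.638, -0.0]
ft_force: [0.2, 0.6, 0.1]
opening: 39.9
grasp_force: 0.0
```

```bash
python3 - <<'E'
from h import *
import pickle
d={n:cap(n) for n in("top","side")};pickle.dump(d,open("c1.pkl","wb"))
a=d["top"]["pixels"][:,:,::-1];b=d["side"]["pixels"][:,:,::-1]
C=np.zeros((600,800,3),np.uint8)
C[:,:]=cv2.resize(a[170:248,156:260],(800,600),interpolation=cv2.INTER_CUBIC)
cv2.imwrite("pics/c3.png",C)
C=np.zeros((600,800,3),np.uint8)
C[:,:400]=cv2.resize(b[150:240,180:240],(400,600),interpolation=cv2.INTER_CUBIC)
C[:,400:]=cv2.resize(b[200:275,220:270],(400,600),interpolation=cv2.INTER_CUBIC)
cv2.imwrite("pics/c4.png",C)
plan([451.5,-157.5,200],0.185)
E
```

```text
move [-4.3 -1.7 23.3] yaw 0.002 or -3.139 q6 0.19 pos [ 450.6 -162.1  223.3] F [ 0.3  1.3 -0. ] t 5.3
```

View pics/c3.png

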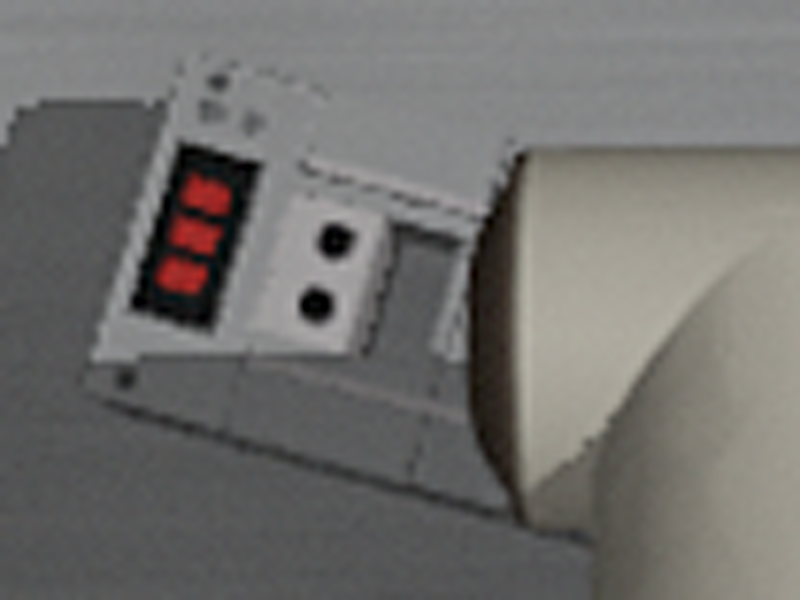

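View pics/c4.png

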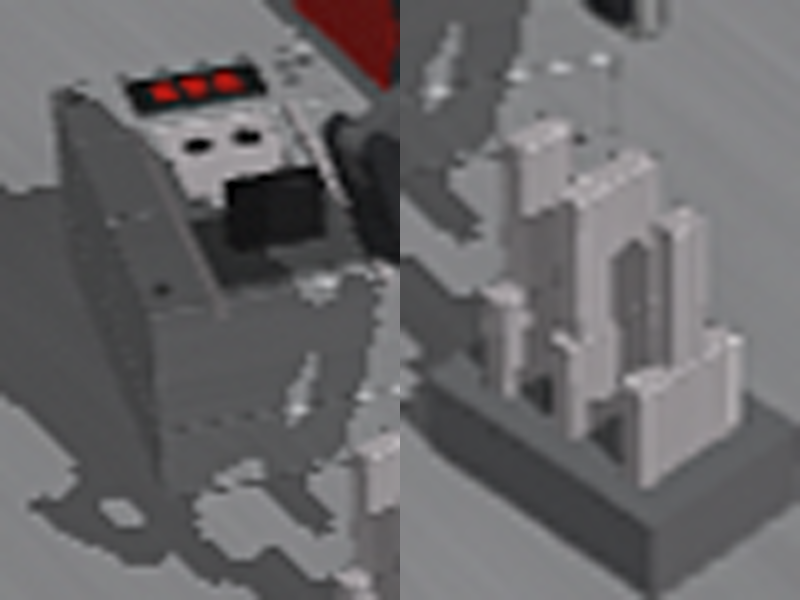

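The shutter is fully back in the crop, with the block edge near zoomed (378,290) and the wall edge near (452,290). I'll get the slot width from intensity profiles along the heater's y.

```bash
python3 - <<'E'
from h import *
import pickle
d=pickle.load(open("c1.pkl","rb"));t=d["top"];g=t["pixels"].astype(np.float32).mean(2)
o=np.array([509.3,109.5]);yd=np.array([.264,.9645]);xd=np.array([.9645,-.264])
ys=np.arange(-10,46,2)
print(ys)
for x in (-16,-8,0,8,16):
    p=proj(t,[[*(o+x*xd+y*yd),95] for y in ys]).astype(np.float32)
    print(x,cv2.remap(g,p[:,:1],p[:,1:],cv2.INTER_LINEAR).ravel().astype(int))
E
```

```text
[-10  -8  -6  -4  -2   0   2   4   6   8  10  12  14  16  18  20  22  24
  26  28  30  32  34  36  38  40  42  44]
-16 [ 49  86 115 123 108  96  95  92  90  90  91  93  91  90  92  93  76  75
  98 105 125 147 161 164 156 130  99  93]
-8 [ 23  56 105 135 119 123 125 104  91  89  90  89  88  90  90  90  74  82
 100 108 129 148 162 169 119  55  10   4]
0 [ 33  22  50 109 115 130 124 101  89  86  87  88  86  87  89  87  70  73
  92 108 127 147 157 158 159 160 161 161]
8 [ 36  31  25  45 104 134 125 103  85  86  88  88  87  89  90  85  71  73
  96 111 122 148 161 159 136  95  58  37]
16 [ 36  34  28  26  56 131 119 101  90  94  90  88  89  94  94  85  73  55
  87 107 127 154 163 145 103  55  37  30]
```

```bash
python3 - <<'E'
from h import *
import pickle
d=pickle.load(open("c1.pkl","rb"));t=d["top"];g=t["pixels"].astype(np.float32).mean(2)
o=np.array([509.3,109.5]);yd=np.array([.264,.9645]);xd=np.array([.9645,-.264])
xs=np.arange(-44,46,2)
print(xs)
for y in (6,10,16,20,34):
    p=proj(t,[[*(o+x*xd+y*yd),95] for x in xs]).astype(np.float32)
    print(y,cv2.remap(g,p[:,:1],p[:,1:],cv2.INTER_LINEAR).ravel().astype(int))
E
```

```text
[-44 -42 -40 -38 -36 -34 -32 -30 -28 -26 -24 -22 -20 -18 -16 -14 -12 -10
  -8  -6  -4  -2   0   2   4   6   8  10  12  14  16  18  20  22  24  26
  28  30  32  34  36  38  40  42  44]
6 [ 90  92  91  89  94 107 100  92  89  90  91  91  90  90  90  91  91  86
  91  91  89  84  89  88  87  86  85  88  93  92  90  71  57  50  95 128
 140 137 125 140 149 140 137 137 136]
10 [ 92  91  90  88  96 104 104  95  93  93  91  87  89  91  91  92  90  90
  90  91  89  88  87  89  87  87  88  88  90  92  90  73  56  55  81 132
 139 130 120 149 151 143 136 136 137]
16 [ 92  89  90  90  92 103 102  96  92  91  90  89  90  92  90  90  90  88
  90  90  89  89  87  87  87  85  89  89  89  90  94  74  54  46 101 133
 141 140 115 129 149 143 137 135 134]
20 [ 90  89  91  89  95 101 102  94  93  92  91  87  87  92  93  89  85  86
  90  90  88  86  87  92  89  84  85  89  90  89  85  70  56  52  73 130
 142 124 103 138 149 144 136 135 135]
34 [ 90  91  91  91  91 103 100  93  86  84 120 155 160 158 161 162 161 162
 162 160 158 158 157 157 160 161 161 160 161 164 163 161 160 162 152 141
 137 137 130 134 153 144 137 134 136]
```

>>> apply_moves([
  [-4,-2,23,0],
  [-4,-2,60,0],
  [-4,-2,90,0],
  [-4,-2,107,0],
  [-4,-2,107,0],
  [-4,-2,107,0],
])

```text
time: 5.78
tool_pos: [451.9, -157.8, 116.0]
eef_rot: [0.001, 0.77, -0.638, -0.001]
ft_force: [0.5, 0.2, 0.9]
opening: 39.9
grasp_force: 0.0
```

>>> apply_moves([
  [0,0,10,0],
  [0,0,10,0],
])

```text
time: 5.95
tool_pos: [452.3, -158.0, 106.9]
eef_rot: [-0.0, 0.77, -0.638, 0.0]
ft_force: [-0.6, 1.8, 0.4]
opening: 39.9
grasp_force: 0.0
```

>>> apply_moves([
  [0,0,0,0],
  [0,0,0,0],
  [0,0,0,0],
  [0,0,0,0],
  [0,0,0,0],
  [0,0,0,0],
], claw=0)

```text
time: 6.45
tool_pos: [452.6, -158.7, 107.7]
eef_rot: [-0.001, 0.77, -0.638, 0.001]
ft_force: [-0.6, 0.6, 5.4]
opening: 10.8
grasp_force: 58.8
```

>>> apply_moves([
  [0,0,-10,0],
  [0,0,-20,0],
  [0,0,-40,0],
  [0,0,-80,0],
  [0,0,-120,0],
  [0,0,-140,0],
  [0,0,-140,0],
])

```text
time: 7.03
tool_pos: [454.2, -159.0, 251.8]
eef_rot: [-0.003, 0.77, -0.638, 0.005]
ft_force: [0.3, -0.7, -0.5]
opening: 10.9
grasp_force: 58.9
```

```bash
python3 - <<'E'
from h import *
plan([512.4,120.8,245],-0.266); print(manip.sense()["opening"])
E
```

```text
move [-264.2 -109.     7.1] yaw 0.453 or -2.689 q6 0.18 pos [ 454.2 -159.   251.8] F [ 0.3 -0.7 -0.5] t 7.0
10.89865191539234
```

>>> apply_moves([
  [-25,-10,0,0.05],
  [-55,-22,0,0.1],
  [-85,-35,0,0.15],
  [-115,-48,5,0.22],
  [-145,-60,5,0.29],
  [-175,-72,5,0.35],
  [-205,-85,5,0.41],
  [-235,-97,5,0.453],
  [-255,-105,5,0.453],
  [-262,-108,5,0.453],
  [-264,-109,5,0.453],
  [-264,-109,5,0.453],
  [-264,-109,5,0.453],
])

```text
time: 8.12
tool_pos: [509.4, 120.1, 240.7]
eef_rot: [-0.001, -0.606, 0.795, 0.0]
ft_force: [0.0, 0.1, -1.0]
opening: 11.4
grasp_force: 58.9
```

```bash
python3 - <<'E'
from h import *
import pickle
plan([512.4,120.8,245],-0.266)
d={n:cap(n) for n in("top","side")};pickle.dump(d,open("c2.pkl","wb"))
a=d["top"]["pixels"][:,:,::-1];b=d["side"]["pixels"][:,:,::-1]
C=np.zeros((600,800,3),np.uint8)
C[:300,:400]=cv2.resize(a[170:248,156:260],(400,300),interpolation=cv2.INTER_CUBIC)
C[:,400:]=cv2.resize(b[110:230,170:250],(400,600),interpolation=cv2.INTER_CUBIC)
cv2.imwrite("pics/c5.png",C)
E
```

```text
move [-1.5 -2.7 -4.3] yaw -0.002 or 3.14 q6 -0.81 pos [509.4 120.1 240.7] F [ 0.   0.1 -1. ] t 8.1
```

View pics/c5.png

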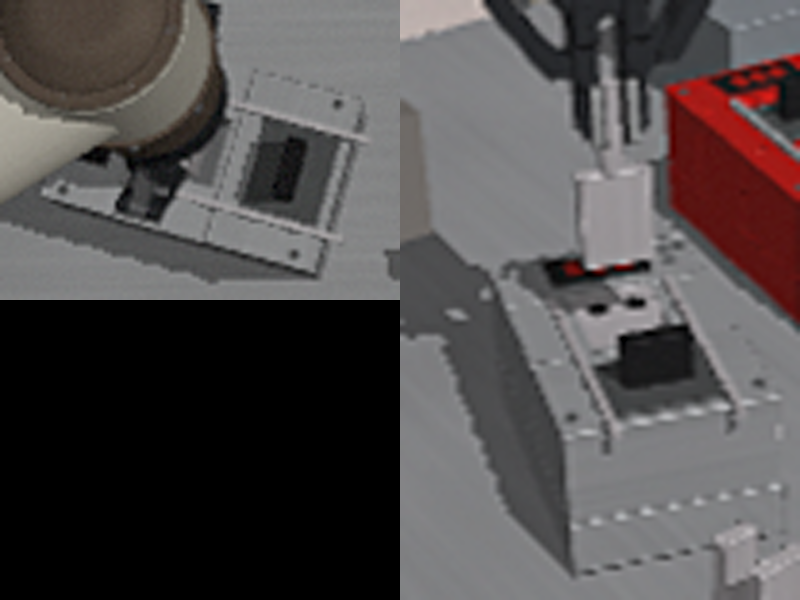

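>>> apply_moves([
  [-2,-3,0,0],
  [-2,-3,15,0],
  [-2,-3,30,0],
  [-2,-3,35,0],
  [-2,-3,39,0],
  [-2,-3,43,0],
  [-2,-3,47,0],
  [-2,-3,51,0],
  [-2,-3,51,0],
])

```text
time: 8.97
tool_pos: [513.1, 122.1, 189.8]
eef_rot: [-0.0, -0.607, 0.795, 0.0]
ft_force: [-0.1, 0.0, -1.2]
opening: 11.4
grasp_force: 58.8
```

>>> apply_moves([
  [0,0,4,0],
  [0,0,8,0],
  [0,0,12,0],
  [0,0,16,0],
  [0,0,20,0],
  [0,0,25,0],
  [0,0,30,0],
  [0,0,35,0],
  [0,0,40,0],
  [0,0,44,0],
  [0,0,46,0],
  [0,0,46,0],
])

```text
time: 9.97
tool_pos: [513.1, 122.1, 143.7]
eef_rot: [-0.001, -0.607, 0.795, 0.0]
ft_force: [-0.1, 0.5, -0.6]
opening: 10.8
grasp_force: 58.8
```

>>> apply_moves([
  [1,0,0,0],
  [2,0,0,0],
  [3,0,0,0],
  [4,0,0,0],
  [4,0,0,0],
])

```text
time: 10.38
tool_pos: [512.3, 118.2, 144.5]
eef_rot: [0.0, -0.607, 0.795, -0.0]
ft_force: [0.6, 0.2, -0.2]
opening: 10.7
grasp_force: 58.8
```

>>> apply_moves([
  [1,0,0,0],
  [2,0,0,0],
  [2,0,0,0],
])

```text
time: 10.63
tool_pos: [511.7, 116.3, 144.3]
eef_rot: [-0.0, -0.607, 0.795, 0.0]
ft_force: [-0.3, 0.0, -1.0]
opening: 11.1
grasp_force: 58.8
```

>>> apply_moves([
  [1,0,0,0],
  [1,0,0,0],
])

```text
time: 10.8
tool_pos: [511.4, 115.3, 144.3]
eef_rot: [-0.0, -0.607, 0.795, 0.0]
ft_force: [0.2, 0.0, -1.1]
opening: 11.2
grasp_force: 58.8
```

>>> apply_moves([
  [1,0,0,0],
  [1,0,0,0],
])

```text
time: 10.97
tool_pos: [511.3, 114.4, 144.3]
eef_rot: [0.0, -0.607, 0.795, -0.0]
ft_force: [0.3, -0.0, -0.5]
opening: 11.0
grasp_force: 58.8
```

>>> apply_moves([
  [1,0,0,0],
  [1,0,0,0],
])

```text
time: 11.13
tool_pos: [511.2, 114.1, 144.4]
eef_rot: [0.001, -0.607, 0.795, 0.0]
ft_force: [0.0, 3.3, -2.2]
opening: 10.8
grasp_force: 58.7
```

Contact with the wall. Travelling to the block face will measure the slot width by touch.

>>> apply_moves([
  [-4,0,0,0],
  [-8,0,0,0],
  [-11,0,0,0],
  [-13,0,0,0],
  [-14,0,0,0],
  [-15,0,0,0],
  [-15,0,0,0],
])

```text
time: 11.72
tool_pos: [515.0, 128.1, 144.3]
eef_rot: [-0.0, -0.607, 0.795, -0.0]
ft_force: [-0.4, -0.4, -1.1]
opening: 11.3
grasp_force: 58.8
```

>>> apply_moves([
  [-1,0,0,0],
  [-2,0,0,0],
  [-2,0,0,0],
])

```text
time: 11.97
tool_pos: [515.5, 130.0, 144.3]
eef_rot: [0.0, -0.607, 0.795, -0.0]
ft_force: [0.9, -0.8, -1.7]
opening: 11.3
grasp_force: 58.8
```

>>> apply_moves([
  [-1,0,0,0],
  [-1,0,0,0],
])

```text
time: 12.13
tool_pos: [515.8, 131.0, 144.3]
eef_rot: [0.0, -0.607, 0.795, -0.0]
ft_force: [0.5, 0.3, -0.8]
opening: 11.0
grasp_force: 58.8
```

>>> apply_moves([
  [-1,0,0,0],
  [-1,0,0,0],
])

```text
time: 12.3
tool_pos: [516.0, 131.8, 144.3]
eef_rot: [-0.0, -0.607, 0.795, -0.0]
ft_force: [-0.6, -1.1, 0.8]
opening: 10.8
grasp_force: 58.8
```

>>> apply_moves([
  [-1,0,0,0],
  [-1,0,0,0],
])

```text
time: 12.47
tool_pos: [516.0, 132.1, 144.3]
eef_rot: [-0.001, -0.607, 0.795, -0.0]
ft_force: [-0.2, -3.2, 0.3]
opening: 10.8
grasp_force: 59.0
```

>>> apply_moves([
  [-1,0,0,0],
  [-1,0,0,0],
])

```text
time: 12.63
tool_pos: [516.0, 132.4, 144.3]
eef_rot: [-0.002, -0.607, 0.795, -0.001]
ft_force: [0.3, -5.7, 1.2]
opening: 10.6
grasp_force: 59.1
```

Slot width by touch is about 28 mm, so one plate leaves a gap of about 18 mm, where the wedge jams roughly 9 mm above the floor. One plate is enough.

>>> apply_moves([
  [4,0,0,0],
  [8,0,0,0],
  [12,0,0,0],
  [16,0,0,0],
  [19,0,1,0],
  [20,0,3,0],
  [20,0,4,0],
  [20,0,5,0],
  [20,0,5,0],
])

```text
time: 13.38
tool_pos: [511.1, 114.5, 139.0]
eef_rot: [-0.0, -0.607, 0.795, 0.0]
ft_force: [0.2, -0.3, -0.9]
opening: 10.7
grasp_force: 58.8
```

>>> apply_moves([
  [0,0,1,0],
  [0,0,2,0],
  [0,0,2,0],
])

```text
time: 13.63
tool_pos: [511.1, 114.5, 137.0]
eef_rot: [-0.0, -0.607, 0.795, 0.0]
ft_force: [0.1, -0.1, -1.7]
opening: 11.3
grasp_force: 58.8
```

>>> apply_moves([
  [0,0,1,0],
  [0,0,1,0],
])

```text
time: 13.8
tool_pos: [511.4, 114.6, 136.7]
eef_rot: [0.0, -0.607, 0.795, -0.0]
ft_force: [0.1, -0.1, 0.9]
opening: 11.2
grasp_force: 59.1
```

Close to the floor; a little further until it is felt, with a light push to the wall.

>>> apply_moves([
  [0,0,1,0],
  [0,0,1,0],
])

```text
time: 13.97
tool_pos: [511.5, 114.6, 136.6]
eef_rot: [0.0, -0.607, 0.795, -0.0]
ft_force: [-3.6, 0.2, 6.6]
opening: 11.0
grasp_force: 59.9
```

>>> apply_moves([
  [0.5,0,0,0],
  [1,0,0,0],
  [1,0,0,0],
])

```text
time: 14.22
tool_pos: [511.4, 114.2, 136.6]
eef_rot: [0.001, -0.607, 0.795, -0.0]
ft_force: [-2.0, 1.5, 6.6]
opening: 10.8
grasp_force: 59.8
```

>>> apply_moves([
  [0,0,0,0],
  [0,0,0,0],
  [0,0,0,0],
  [0,0,0,0],
], claw=36)

```text
time: 14.55
tool_pos: [510.9, 113.4, 135.1]
eef_rot: [-0.0, -0.607, 0.795, -0.0]
ft_force: [-0.6, -0.2, -0.1]
opening: 36.1
grasp_force: 0.0
```

>>> apply_moves([
  [0,0,-5,0],
  [0,0,-12,0],
  [0,0,-25,0],
  [0,0,-50,0],
  [0,0,-75,0],
  [0,0,-75,0],
  [0,0,-75,0],
], claw=64)

```text
time: 15.13
tool_pos: [511.8, 113.9, 212.5]
eef_rot: [0.002, -0.607, 0.795, -0.0]
ft_force: [-0.0, -0.8, -0.8]
opening: 63.8
grasp_force: 0.0
```

```bash
python3 - <<'E'
from h import *
import pickle
d=pickle.load(open("c0.pkl","rb"))
print(proj(d["side"],[613.5,-165.6,116]),onz(d["side"],311,206.6,116))
plan([614,-166,205],0.125)
E
```

```text
[[310.88623227 205.74483635]] [ 611.34045465 -168.55156583  116.        ]
move [ 243.1 -172.4    7.3] yaw -0.392 or 2.75 q6 -0.8 pos [511.8 113.9 212.5] F [-0.  -0.8 -0.8] t 15.1
```

>>> apply_moves([
  [30,-21,0,-0.05],
  [65,-46,3,-0.13],
  [100,-71,3,-0.2],
  [135,-96,3,-0.28],
  [170,-121,5,-0.35],
  [205,-146,7,-0.392],
  [235,-167,7,-0.392],
  [243,-172,7,-0.392],
  [243,-172,7,-0.392],
  [243,-172,7,-0.392],
  [243,-172,7,-0.392],
])

```text
time: 16.05
tool_pos: [612.2, -165.3, 202.7]
eef_rot: [0.0, 0.75, -0.661, -0.001]
ft_force: [0.5, -0.5, 0.1]
opening: 63.8
grasp_force: 0.0
```

```bash
python3 - <<'E'
from h import *
import pickle
plan([613,-166.5,105],0.125)
d={n:cap(n) for n in("top","side")};pickle.dump(d,open("c3.pkl","wb"))
a=d["top"]["pixels"][:,:,::-1];b=d["side"]["pixels"][:,:,::-1]
C=np.zeros((600,800,3),np.uint8)
C[:300,:400]=cv2.resize(a[170:248,156:260],(400,300),interpolation=cv2.INTER_CUBIC)
C[300:,:400]=cv2.resize(b[150:225,180:280],(400,300),interpolation=cv2.INTER_CUBIC)
C[:,400:]=cv2.resize(b[150:270,270:350],(400,600),interpolation=cv2.INTER_CUBIC)
cv2.imwrite("pics/c6.png",C)
E
```

```text
move [ 1.3 -0.8 97.7] yaw 0.001 or -3.141 q6 0.13 pos [ 612.2 -165.3  202.7] F [ 0.5 -0.5  0.1] t 16.1
```

View pics/c6.png

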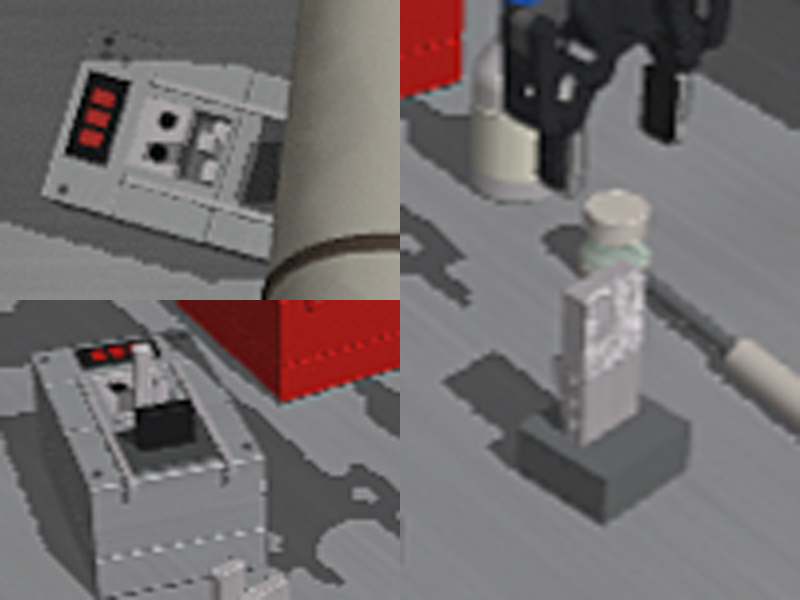

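The plate stands upright in the slot at the wall (handle at about (213,130) in the top crop, (143,370) in the side crop), and the gripper is aligned above the wedge. Descending to grip it.

>>> apply_moves([
  [1,-1,30,0],
  [1,-1,60,0],
  [1,-1,80,0],
  [1,-1,90,0],
  [1,-1,98,0],
  [1,-1,98,0],
  [1,-1,98,0],
])

```text
time: 16.73
tool_pos: [614.6, -166.8, 106.3]
eef_rot: [-0.0, 0.75, -0.661, 0.001]
ft_force: [0.6, -0.3, 0.3]
opening: 64.2
grasp_force: 0.0
```

>>> apply_moves([
  [0,0,0,0],
  [0,0,0,0],
  [0,0,0,0],
  [0,0,0,0],
  [0,0,0,0],
  [0,0,0,0],
], claw=20)

```text
time: 17.23
tool_pos: [614.9, -167.3, 107.2]
eef_rot: [-0.001, 0.75, -0.661, 0.001]
ft_force: [0.1, 0.9, 6.8]
opening: 41.1
grasp_force: 61.1
```

>>> apply_moves([
  [0,0,-8,0],
  [0,0,-18,0],
  [0,0,-35,0],
  [0,0,-70,0],
  [0,0,-105,0],
  [0,0,-135,0],
  [0,0,-135,0],
  [0,0,-135,0],
])

```text
time: 17.9
tool_pos: [614.4, -167.1, 243.2]
eef_rot: [-0.002, 0.75, -0.662, 0.002]
ft_force: [-0.8, 0.6, -2.8]
opening: 41.8
grasp_force: 61.7
```

```bash
python3 - <<'E'
from h import *
plan([516,134,242],-0.266); print(manip.sense()["opening"])
E
```

```text
move [-311.1   60.2    0.7] yaw 0.391 or -2.751 q6 0.14 pos [ 614.4 -167.1  243.2] F [-0.8  0.6 -2.8] t 17.9
41.82385522533215
```

>>> apply_moves([
  [-20,4,-8,0.02],
  [-50,10,-18,0.06],
  [-85,17,-28,0.11],
  [-120,23,-30,0.16],
  [-155,30,-30,0.21],
  [-190,37,-30,0.26],
  [-225,44,-30,0.31],
  [-260,50,-30,0.36],
  [-290,56,-30,0.391],
  [-305,59,-30,0.391],
  [-311,60,-30,0.391],
  [-311,60,-30,0.391],
  [-311,60,-30,0.391],
  [-311,60,-30,0.391],
])

```text
time: 19.07
tool_pos: [515.6, 133.0, 269.7]
eef_rot: [-0.001, -0.607, 0.795, 0.0]
ft_force: [0.7, 0.2, -2.4]
opening: 41.4
grasp_force: 61.6
```

```bash
python3 - <<'E'
from h import *
import pickle
plan([516,134,199],-0.266)
d={n:cap(n) for n in("top","side")};pickle.dump(d,open("c4.pkl","wb"))
b=d["side"]["pixels"][:,:,::-1]
cv2.imwrite("pics/c7.png",cv2.resize(b[110:230,160:260],(667,800))[:600] if 0 else cv2.resize(b[100:230,160:260],(460,598),interpolation=cv2.INTER_CUBIC))
E
```

```text
move [-1.1 -0.2 70.7] yaw -0.001 or 3.14 q6 -0.82 pos [515.6 133.  269.7] F [ 0.7  0.2 -2.4] t 19.1
```

View pics/c7.png

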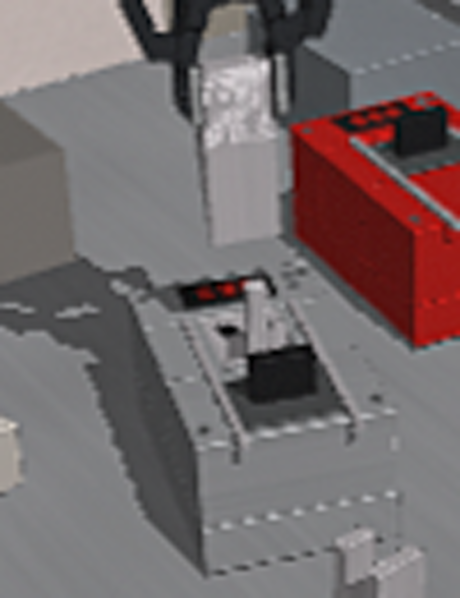

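The wedge hangs upright in the gripper above the heater, and the plate is still standing. Descending.

>>> apply_moves([
  [-1,0,20,0],
  [-1,0,45,0],
  [-1,0,60,0],
  [-1,0,68,0],
  [-1,0,72,0],
  [-1,0,76,0],
  [-1,0,80,0],
  [-1,0,84,0],
  [-1,0,88,0],
  [-1,0,88,0],
])

```text
time: 20.0
tool_pos: [515.6, 134.9, 181.8]
eef_rot: [-0.0, -0.607, 0.795, 0.0]
ft_force: [0.0, -0.1, -2.2]
opening: 41.3
grasp_force: 61.6
```

>>> apply_moves([
  [0,0,3,0],
  [0,0,6,0],
  [0,0,8,0],
  [0,0,8,0],
])

```text
time: 20.33
tool_pos: [515.6, 134.9, 173.8]
eef_rot: [-0.0, -0.607, 0.795, 0.0]
ft_force: [-0.7, 1.0, -2.5]
opening: 40.7
grasp_force: 61.6
```

>>> apply_moves([
  [1,0,0,0],
  [2,0,0,0],
  [3,0,0,0],
  [4,0,0,0],
  [4,0,0,0],
])

```text
time: 20.75
tool_pos: [514.9, 131.1, 174.5]
eef_rot: [0.0, -0.607, 0.795, 0.0]
ft_force: [0.4, -0.3, -2.0]
opening: 41.0
grasp_force: 61.6
```

>>> apply_moves([
  [1,0,0,0],
  [2,0,0,0],
  [2,0,0,0],
])

```text
time: 21.0
tool_pos: [514.7, 130.1, 174.6]
eef_rot: [0.001, -0.607, 0.795, 0.0]
ft_force: [-0.6, 5.1, -1.4]
opening: 41.5
grasp_force: 61.6
```

>>> apply_moves([
  [1,0,0,0],
  [1,0,0,0],
])

```text
time: 21.17
tool_pos: [514.6, 129.8, 174.6]
eef_rot: [0.002, -0.607, 0.795, 0.001]
ft_force: [-0.4, 6.4, -1.6]
opening: 40.8
grasp_force: 61.7
```

>>> apply_moves([
  [-1,0,3,0],
  [-1,0,7,0],
  [-1,0,11,0],
  [-1,0,15,0],
  [-1,0,18,0],
  [-1,0,20,0],
  [-1,0,20,0],
])

```text
time: 21.75
tool_pos: [515.4, 129.9, 154.2]
eef_rot: [0.001, -0.607, 0.795, -0.0]
ft_force: [2.0, 4.8, -1.9]
opening: 41.1
grasp_force: 61.7
```

>>> apply_moves([
  [0,0,1,0],
  [0,0,2,0],
  [0,0,3,0],
  [0,0,3,0],
])

```text
time: 22.08
tool_pos: [515.5, 129.9, 151.6]
eef_rot: [0.002, -0.607, 0.795, -0.0]
ft_force: [3.3, 4.3, 0.2]
opening: 41.2
grasp_force: 62.1
```

>>> apply_moves([
  [0,0,1,0],
  [0,0,2,0],
  [0,0,2,0],
])

```text
time: 22.33
tool_pos: [515.6, 129.7, 150.4]
eef_rot: [0.002, -0.607, 0.795, -0.001]
ft_force: [1.9, 4.5, 5.4]
opening: 41.3
grasp_force: 62.5
```

>>> apply_moves([
  [0,0,1,0],
  [0,0,2,0],
  [0,0,2,0],
])

```text
time: 22.58
tool_pos: [515.8, 129.6, 149.6]
eef_rot: [0.002, -0.607, 0.795, -0.001]
ft_force: [0.0, 3.1, 11.0]
opening: 41.2
grasp_force: 63.4
```

>>> apply_moves([
  [0,0,1,0],
  [0,0,2,0],
  [0,0,2,0],
])

```text
time: 22.83
tool_pos: [516.0, 129.4, 148.9]
eef_rot: [0.002, -0.607, 0.795, -0.001]
ft_force: [-3.3, 2.1, 17.4]
opening: 41.3
grasp_force: 64.1
```

>>> apply_moves([
  [0,0,1,0],
  [0,0,2,0],
  [0,0,3,0],
  [0,0,3,0],
])

```text
time: 23.17
tool_pos: [516.2, 129.2, 148.0]
eef_rot: [0.003, -0.607, 0.795, -0.002]
ft_force: [-5.7, 0.1, 28.6]
opening: 41.3
grasp_force: 65.5
```

>>> apply_moves([
  [0,0,0,0],
  [0,0,0,0],
  [0,0,0,0],
  [0,0,0,0],
  [0,0,0,0],
  [0,0,0,0],
])

```text
time: 23.67
tool_pos: [516.2, 129.1, 148.0]
eef_rot: [0.003, -0.607, 0.795, -0.002]
ft_force: [-7.2, 0.4, 28.4]
opening: 40.9
grasp_force: 65.4
```

```bash
python3 - <<'E'
from h import *
s=manip.sense();print(s["tool_pos"],s["ft_force"],s["moment"],s["opening"])
d={n:cap(n) for n in("top","side")}
a=d["top"]["pixels"][:,:,::-1];b=d["side"]["pixels"][:,:,::-1]
C=np.zeros((600,800,3),np.uint8)
C[:,:460]=cv2.resize(b[100:230,160:260],(460,600),interpolation=cv2.INTER_CUBIC)
C[:300,460:]=cv2.resize(a[170:248,156:244],(340,300),interpolation=cv2.INTER_CUBIC)
cv2.imwrite("pics/c8.png",C)
E
```

```text
[516.22115916 129.13100725 147.98526639] [-7.15076421  0.43872898 28.35421945] [ 1.05715592  1.92321251 -0.61235045] 40.869438988743454
```

View pics/c8.png

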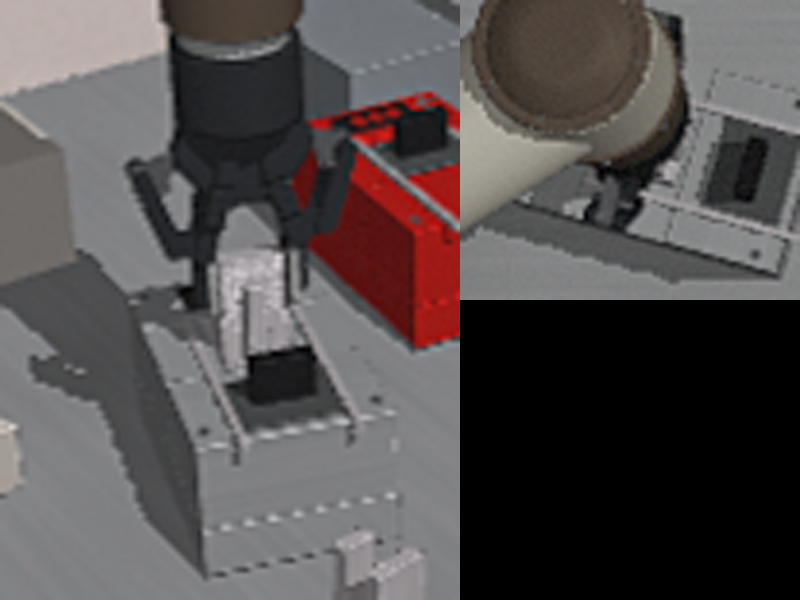

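>>> apply_moves([
  [0,1,0,0],
  [0,1.5,1,0],
  [0,1.5,1,0],
  [0,1.5,1,0],
  [0,1.5,1,0],
  [0,1.5,1,0],
])

```text
time: 24.27
tool_pos: [516.0, 129.3, 147.9]
eef_rot: [0.004, -0.607, 0.795, -0.002]
ft_force: [-4.6, -1.6, 31.2]
opening: 41.1
grasp_force: 65.5
```

```bash
python3 -c "
from cell import manip
print(manip.job_done())"
```

```text
the job is handed in; nothing more can be done
None
```

I handed the job in at about 24 s with the shutter at its end stop, one plate (plate1) against the wall, and the wedge jammed about 12 mm above the slot floor, still gripped and pressed in with about 31 N; the result of the judging was not shown.

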